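# Put the brass-topped reed in the amber diffuser tube

### The job

Draw the brass-topped reed up out of its marble stand and push it gently down into the amber glass tube on the brass foot, until the reed's foot rests on the bottom of the tube; only then let go of it. Leave the black-topped reed and the white tube as they are, and do not knock over or shove the amber tube.

Things in the scene. Friction and masses are not known exactly. Their poses are not given: they have to be found in the camera images.
- gold_reed: Fragrance reed standing upright in a hole of a low white marble stand: pale wooden rod 8 mm thick, 132 mm long in all, with a brass-coloured round knob (22 mm diameter, 22 mm tall) on top, 30 g. Origin at the centre of its foot (lower end), 10 mm above the table at the start; z up along the rod. The knob spans 110 to 132 mm above the origin: grip it there, from above.
- black_reed: Bystander: same reed with a black knob, in the stand's other hole, 90 mm from the brass-topped one (either may be in either hole). Origin at its foot, z up; its top stands 142 mm above the table. The stand is fixed, 50 x 140 x 40 mm; its holes are 10 mm wide and 30 mm deep; the line through both reeds is its long axis.
- amber_vial: Target: upright amber glass tube, brass rim, broad brass foot; loose, 0.6 kg, 92 mm tall. Origin at the centre of its underside on the table, z up. Foot 80 mm in diameter, 12 mm thick; tube 36 mm outside, rim 40 mm. The round bore, 28 mm wide, is open at the top, 92 mm above the origin; its flat bottom lies 12 mm above the origin. A reed let go in it may lean up to 14 degrees.
- white_vial: Bystander: empty tube of the same shape, size and mass in white ceramic with dark steel foot and rim, on either side of the amber one. Origin at the centre of its underside, z up.

How it is judged:
By the outcome, as a careful person would: the job done as asked, in the order asked, and still so for the second after the job is handed in, with the robot touching nothing.
It also fails if it takes over 45 s, if anything falls off the work surface, if the arm or the gripper's body presses on something with over 40 N, if the wrist force passes 120 N, or if a joint passes its speed limit or range.

### The arm

A 7-joint arm with a two-finger parallel gripper is mounted at the origin on the work surface. World frame = base frame: x ahead of the robot, y to its left, z up, the work surface at z = 0. Lengths are in m, angles in rad, forces in N, time in s.
With the tool pointing down it reaches from about 0.425 to 0.875 m from the base axis. Payload 4.7 kg.
Tool frame: the origin (TCP) lies between the finger pads; the fingertips stand 22 mm ahead of it and the grasp point (between the pads) lies 3 mm ahead of it; z points along the fingers, y is the line along which they close (so a half turn about z gives the same grasp; the last joint's range is limited). The gripper opens to 87 mm and grips with 3 to 60 N. Pads are 19 mm wide; open, the fingers measure 117 mm over their backs; the gripper's body (75 mm by 190 mm) begins 51 mm behind the grasp point.
Start: joints at [-1.241, 0.321, -0.07, 1.45, 0.023, 1.371, -0.057], TCP at [0.202, 0.618, 0.245] pointing down, gripper open.
Joint ranges: [-2.86, 2.86], [-0.3, 2.09], [-1.38, 1.24], [0.06, 2.45], [-1.56, 4.7], [0.09, 2.05], [-2.69, 2.69]. Speed limits (rad/s): [2.57, 2.57, 3.14, 3.14, 3.14, 3.14, 3.14].

### API

Orientations are given as a rotation vector (axis times angle).
In Python, from bench import ctrl gives the robot as it stands. The module is installed in compiled form; this text tells all that it offers.
- The arm moves only by the tool send_rows, never from a script. Its argument "motion" is a list of rows, each an object with "claw": the opening, from -1 (shut) to 1 (fully open); "slide": the shift along the tool's x, y, z in mm, a list of three; "delta_rot": the turn, a rotation vector about the tool's x, y, z in rad, a list of three. In form: [{"claw": claw, "slide": [x, y, z], "delta_rot": [ax, ay, az]}, ...]. A call has 1 to 5 rows; each row is the pose to reach, as a shift and turn from the pose commanded when the call began, along the tool's axes at that moment; what a row does not reach only later rows make up. A row lasts 1/10 s, in which the tool goes at most 50 mm and 8.59 degrees, less where a joint would pass 70% of its speed; a pose out of reach is approached as far as the arm can. A call with a gripper value outside its range is refused whole. The fingers move at their own pace and stop on an object; "grip_force" is the grip in N (left out, the last holds). Time passes only in rows, so rows that repeat a pose let the fingers close. It gives the time, the measured TCP pose, the force, the opening and the grip force at its end, in the units of the state.
- ctrl.get_state(): the state, without advancing time (a new reading comes with each control period).
- ctrl.get_image(name): name is "scene" or "side" or "wrist"; returns a dict with "color" (384x512x3 uint8, blue, green, red), "fx", "fy", "cx", "cy" (pixels), "k1" (the pictures are not rectified: a ray, as slopes to the right and down, at radius r is drawn at 1 + k1 r^2 times it, then the intrinsics apply), "pose" (4x4, takes a point from camera to world coordinates). Camera axes: x right, y down, z forward; pixel columns grow to the right and rows downward; lengths in m; the calibration is good to about 2 mm. A picture is of the moment at which its call begins. There is no depth.
- ctrl.close_job(): hands the job in; it is judged then, once.
The state is a dict: "time": time; "joint_positions": joint angles; "qd": joint speeds; "joint_torque": joint torques, N m; "position": TCP position; "tool_rot": TCP orientation; "ft_force": force on the tool from outside, world axes, zero at the start; "torque": the same for the moment, N m; "grip_width": opening from 0.0 (shut) to 1.0 (fully open); "grip_force": force on a finger pad.
Only numpy, scipy, OpenCV 4.12 (cv2) and the standard library are available. Lean on these libraries where they do the work, as an engineer would, in place of code of your own. Each camera call takes 0.05 s, during which the arm holds its last target. There are 200 camera calls.

## Working session

There is one attempt and no reset: what is moved stays moved. The work goes in short steps, Python scripts to look and compute and a tool call to move; the robot and the scene stay as the last step left them, time stands still between calls to the robot, and variables do not carry over. Pictures are saved under pics/ and viewed, at most 10 in all, crops included, and the job is handed in when it is done.

Besides the shell and the picture viewer there is one more tool, called after ">>>" as a command line: name --argument value ..., lists and objects as JSON in quotes. send_rows: Moves the arm, as the interface text tells. Its arguments: {"type":"object","properties":{"motion":{"type":"array","items":{"type":"object","properties":{"claw":{"type":"number"},"slide":{"type":"array","items":{"type":"number"}},"delta_rot":{"type":"array","items":{"type":"number"}}}}},"grip_force":{"type":"number"}},"required":["motion"]}

```bash
mkdir -p pics; cat > h.py <<'E'
import numpy as np, cv2
from bench import ctrl
from scipy.spatial.transform import Rotation as R
def ray(im,u,v):
    K=np.array([[im["fx"],0,im["cx"]],[0,im["fy"],im["cy"]],[0,0,1]]);
    p=cv2.undistortPoints(np.array([[[u,v]]],float),K,np.array([im["k1"],0,0,0.]))[0,0]
    T=np.array(im["pose"]); return T[:3,3],T[:3,:3]@np.array([p[0],p[1],1])
def onz(im,u,v,z):
    o,d=ray(im,u,v); return o+d*(z-o[2])/d[2]
def tri(rays):
    A=np.zeros((3,3));b=np.zeros(3)
    for o,d in rays:
        d=d/np.linalg.norm(d);P=np.eye(3)-np.outer(d,d);A+=P;b+=P@o
    x=np.linalg.solve(A,b)
    return x,[np.linalg.norm(np.cross(x-o,d/np.linalg.norm(d))) for o,d in rays]
E
python3 - <<'E'
from h import *
a=[ctrl.get_image(n) for n in("scene","side","wrist")]
for n,i in zip("abc",a): print(n,i["fx"],i["k1"],np.round(i["pose"],3).tolist())
cv2.imwrite("pics/1.png",cv2.resize(np.vstack([np.hstack([a[0]["color"],a[1]["color"]]),np.hstack([a[2]["color"],a[2]["color"]*0])]),(800,600)))
for n,i in zip(("scene","side","wrist"),a): cv2.imwrite(f"pics/{n}0.png",i["color"])
s=ctrl.get_state();print(s["position"],s["tool_rot"],s["time"],s["grip_width"])
print(R.from_rotvec(s["tool_rot"]).as_matrix().round(3))
E
```

```text
a 454.74510347495266 -0.12953586903396577 [[0.201, 0.73, -0.653, 1.093], [0.979, -0.163, 0.12, -0.079], [-0.018, -0.663, -0.748, 0.668], [0.0, 0.0, 0.0, 1.0]]
b 377.7831267266877 -0.014219586482030455 [[-0.973, -0.163, 0.166, 0.39], [-0.232, 0.663, -0.712, 0.626], [0.006, -0.731, -0.682, 0.611], [0.0, 0.0, 0.0, 1.0]]
c 291.617700730584 0.016948555837083965 [[0.311, 0.908, 0.28, 0.126], [0.95, -0.296, -0.094, 0.643], [-0.002, 0.296, -0.955, 0.383], [0.0, 0.0, 0.0, 1.0]]
[0.20178869 0.61749698 0.24373104] [-4.93976253e-01 -3.10232201e+00  2.19478184e-03] 0.15 0.999506878084419
[[-0.951  0.311 -0.   ]
 [ 0.311  0.951 -0.001]
 [-0.    -0.001 -1.   ]]
```

View pics/1.png

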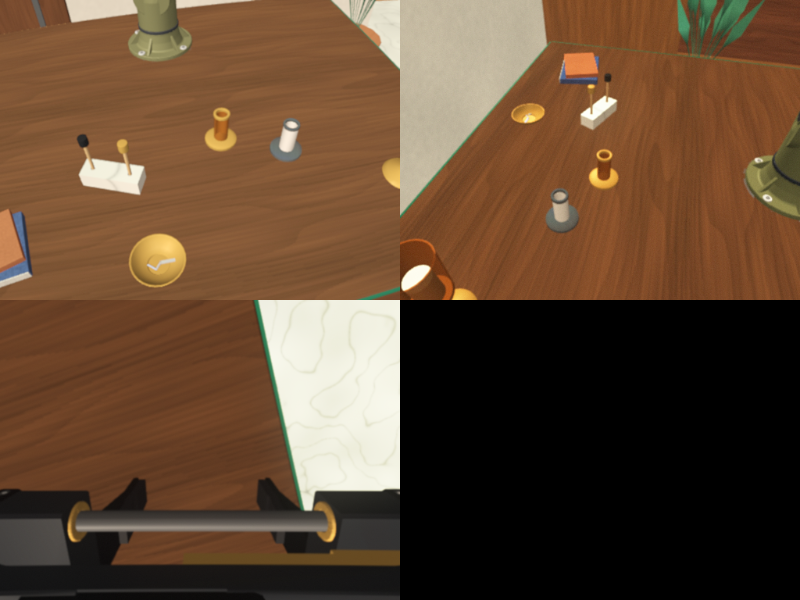

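The scene view shows the gold knob near (157,187) px, the black knob near (106,180) and the amber rim near (284,145). In the side view these are near (244,114), (265,99) and (261,197). Next I enlarge the crops and measure.

```bash
python3 - <<'E'
from h import *
a=cv2.imread("pics/scene0.png");b=cv2.imread("pics/side0.png")
z=lambda m,x,y:cv2.resize(m[y:y+75,x:x+100],(400,300),interpolation=cv2.INTER_NEAREST)
cv2.imwrite("pics/2.png",np.vstack([np.hstack([z(a,90,160),z(a,240,125)]),np.hstack([z(b,210,85),z(b,210,180)])]))
for m,(u,v) in((a,(157,187)),(a,(284,141)),(b,(244,114)),(b,(261,193)),(a,(106,180)),(b,(265,99))):
    print(cv2.cvtColor(m,cv2.COLOR_BGR2HSV)[v-6:v+7:3,u].tolist())
E
```

```text
[[20, 155, 217], [20, 156, 221], [20, 155, 219], [20, 159, 197], [19, 158, 198]]
[[13, 147, 128], [19, 158, 203], [20, 158, 211], [14, 199, 178], [14, 200, 176]]
[[16, 166, 210], [23, 155, 251], [17, 190, 150], [17, 184, 150], [16, 161, 157]]
[[13, 172, 139], [14, 171, 157], [18, 177, 207], [13, 207, 133], [12, 207, 117]]
[[0, 6, 44], [20, 17, 45], [30, 12, 41], [15, 14, 36], [0, 7, 36]]
[[13, 164, 106], [18, 79, 55], [19, 114, 38], [11, 127, 38], [15, 154, 124]]
```

View pics/2.png

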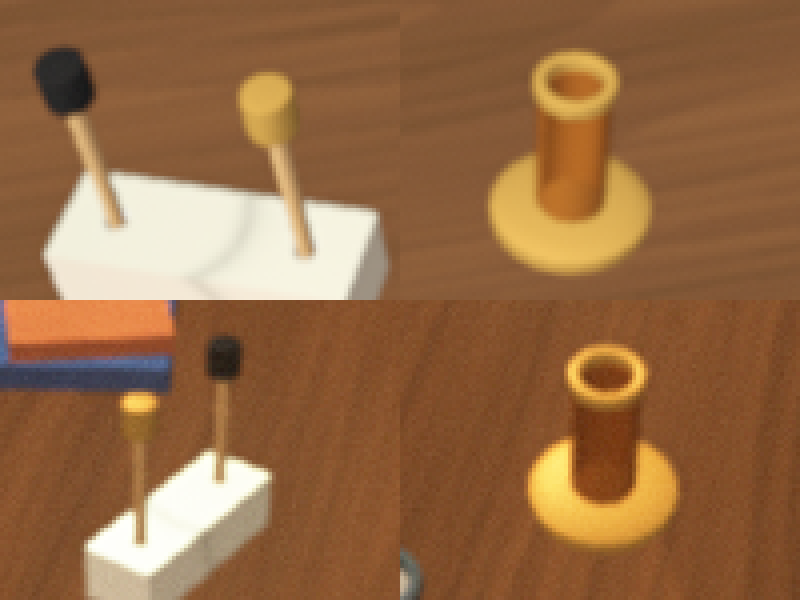

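The crops show the gold knob at about (157,187) in the scene view and (245,114) in the side view. The amber rim is at about (284,145) and (262,193). I'll refine these with masks and triangulate.

```bash
cat > m.py <<'E'
from h import *
A=ctrl.get_image("scene");B=ctrl.get_image("side")
def blob(im,x,y,w,h,f):
    hsv=cv2.cvtColor(im["color"],cv2.COLOR_BGR2HSV)[y:y+h,x:x+w]
    c=max(cv2.findContours(f(hsv),0,cv2.CHAIN_APPROX_NONE)[0],key=cv2.contourArea)
    M=cv2.moments(c);return x+M["m10"]/M["m00"],y+M["m01"]/M["m00"],cv2.boundingRect(c)+np.array([x,y,0,0])
br=lambda lo:(lambda h:cv2.inRange(h,(15,130,lo),(30,220,255)))
bk=lambda h:cv2.inRange(h,(0,0,0),(180,140,70))
def rep(n,p,q):
    x,e=tri([ray(A,*p[:2]),ray(B,*q[:2])]);print(n,x.round(4),np.round(e,4),np.round(p[:2],1),np.round(q[:2],1),p[2],q[2]);return x
E
python3 - <<'E'
from m import *
p,q=blob(A,145,174,26,24,br(165)),blob(B,236,105,18,17,br(120))
g=rep("gold",p,q)
k=rep("black",blob(A,95,168,22,24,bk),blob(B,258,92,16,16,bk))
r=rep("rim",blob(A,265,130,40,25,br(165)),blob(B,245,180,35,25,br(165)))
print("dist gold-black",np.linalg.norm(g-k)) 
for im,b in((A,blob(A,265,130,40,25,br(165))),(B,blob(B,245,180,35,25,br(165)))): print(onz(im,*b[:2],.09))
# foot
f=lambda im,x,y,w,h:blob(im,x,y,w,h,br(165))
rep("foot",f(A,255,155,55,45),f(B,235,212,50,30))
T=ray; print("hyp gold onz .131",onz(A,*p[:2],.131),onz(B,*q[:2],.131))
E
```

```text
gold [ 0.5857 -0.1421  0.1323] [0.0009 0.0009] [155.6 186.4] [244.3 113.8] [149 178  14  19] [240 108  10  14]
black [ 0.5512 -0.2237  0.1318] [0. 0.] [105.7 179.8] [265.5  99. ] [ 99 172  14  17] [262  94   8  11]
rim [0.4937 0.0916 0.0905] [0.0008 0.0008] [283.1 145.9] [261.1 197.7] [273 138  22  17] [251 191  21  14]
dist gold-black 0.0885725270991698
[0.49407277 0.09210555 0.09      ]
[0.49333604 0.09031201 0.09      ]
foot [ 0.493   0.0916 -0.0034] [0.0005 0.0005] [281.1 179.5] [259.9 229.5] [262 164  41  30] [242 214  38  28]
hyp gold onz .131 [ 0.58347656 -0.14275206  0.131     ] [ 0.58653203 -0.14287478  0.131     ]
```

>>> send_rows --motion '[{"claw": 1, "slide": [-33, -33, 0], "delta_rot": [0, 0, 0.13]}, {"claw": 1, "slide": [-66, -66, 0], "delta_rot": [0, 0, 0.26]}, {"claw": 1, "slide": [-99, -99, 0], "delta_rot": [0, 0, 0.39]}, {"claw": 1, "slide": [-132, -132, 0], "delta_rot": [0, 0, 0.52]}, {"claw": 1, "slide": [-165, -165, 0], "delta_rot": [0, 0, 0.65]}]'

```text
time: 0.75
position: [0.3081, 0.4079, 0.2446]
tool_rot: [-1.466, -2.778, -0.001]
ft_force: [1.0, -0.1, -0.2]
grip_width: 1.0
grip_force: 0.0
```

```bash
cat > g.py <<'E'
from h import *
import sys
# usage: x y z yaw_of_tool_y_deg
def go(x,y,z,yaw):
    s=ctrl.get_state();Rm=R.from_rotvec(s["tool_rot"]);a=np.radians(yaw)
    Y=np.array([np.cos(a),np.sin(a),0]);Z=np.array([0,0,-1.]);X=np.cross(Y,Z)
    print("t",s["time"],"pos",np.round(s["position"],4),"F",np.round(s["ft_force"],1),"grip",round(s["grip_width"],3),round(s["grip_force"],1),"j7",round(s["joint_positions"][6],2))
    print("slide",Rm.inv().apply(np.array([x,y,z])-s["position"])*1000//.1/10,"rot",(Rm.inv()*R.from_matrix(np.c_[X,Y,Z])).as_rotvec().round(4))
if __name__=="__main__": go(*map(float,sys.argv[1:]))
E
python3 g.py .585 -.142 .245 -23
```

```text
t 0.75 pos [0.3081 0.4079 0.2446] F [ 1.  -0.1 -0.2] grip 1.0 0.0 j7 -0.37
slide [-6.103e+02 -8.190e+01 -6.000e-01] rot [ 2.0000e-04 -4.0000e-04  1.0011e+00]
```

>>> send_rows --motion '[{"claw": 1, "slide": [-46, -6, 0], "delta_rot": [0, 0, 0.13]}, {"claw": 1, "slide": [-92, -12, 0], "delta_rot": [0, 0, 0.26]}, {"claw": 1, "slide": [-138, -18, 0], "delta_rot": [0, 0, 0.39]}, {"claw": 1, "slide": [-184, -24, 0], "delta_rot": [0, 0, 0.52]}, {"claw": 1, "slide": [-230, -31, 0], "delta_rot": [0, 0, 0.65]}]'

```text
time: 1.25
position: [0.4134, 0.2012, 0.2448]
tool_rot: [-2.276, -2.165, -0.001]
ft_force: [1.1, 0.3, 0.3]
grip_width: 0.998
grip_force: 0.0
```

```bash
python3 g.py .585 -.142 .245 -23
```

```text
t 1.25 pos [0.4134 0.2012 0.2448] F [1.1 0.3 0.3] grip 0.998 0.0 j7 -0.59
slide [-334.2  188.6   -0.4] rot [ 0.0004 -0.0009  0.3513]
```

>>> send_rows --motion '[{"claw": 1, "slide": [-41, 23, 0], "delta_rot": [0, 0, 0.09]}, {"claw": 1, "slide": [-82, 46, 0], "delta_rot": [0, 0, 0.18]}, {"claw": 1, "slide": [-123, 69, 0], "delta_rot": [0, 0, 0.27]}, {"claw": 1, "slide": [-164, 92, 0], "delta_rot": [0, 0, 0.35]}, {"claw": 1, "slide": [-205, 115, 0], "delta_rot": [0, 0, 0.35]}]'

```text
time: 1.75
position: [0.519, -0.0088, 0.2449]
tool_rot: [-2.615, -1.74, -0.002]
ft_force: [-0.0, -0.6, 0.2]
grip_width: 1.002
grip_force: 0.0
```

```bash
python3 g.py .585 -.142 .245 -23
```

```text
t 1.75 pos [ 0.519  -0.0088  0.2449] F [-0.  -0.6  0.2] grip 1.002 0.0 j7 -0.41
slide [-97.4 112.3  -0.2] rot [ 0.0006 -0.001   0.0049]
```

>>> send_rows --motion '[{"claw": 1, "slide": [-25, 29, 0], "delta_rot": [0, 0, 0]}, {"claw": 1, "slide": [-50, 58, 0], "delta_rot": [0, 0, 0]}, {"claw": 1, "slide": [-75, 87, 0], "delta_rot": [0, 0, 0]}, {"claw": 1, "slide": [-97, 112, 0], "delta_rot": [0, 0, 0]}, {"claw": 1, "slide": [-97, 112, 0], "delta_rot": [0, 0, 0]}]'

```text
time: 2.25
position: [0.5847, -0.1454, 0.2444]
tool_rot: [2.617, 1.731, -0.004]
ft_force: [0.4, -0.2, -0.4]
grip_width: 1.001
grip_force: 0.0
```

```bash
python3 - <<'E'
from h import *
from g import go
W=ctrl.get_image("wrist");c=W["color"].copy()
go(.585,-.142,.245,-23)
cv2.imwrite("pics/wrist1.png",c)
# where gold and predicted knob center project
T=np.linalg.inv(W["pose"]);K=np.array([[W["fx"],0,W["cx"]],[0,W["fy"],W["cy"]],[0,0,1]])
for P in((.585,-.142,.142),(.5512,-.2237,.142)):
    u=cv2.projectPoints(np.array([P]),cv2.Rodrigues(T[:3,:3])[0],T[:3,3],K,np.array([W["k1"],0,0,0]))[0].ravel();print(u)
cv2.imwrite("pics/3.png",c)
E
```

```text
t 2.3 pos [ 0.5843 -0.1423  0.2442] F [-0.8  0.4 -0.3] grip 0.993 0.0 j7 -0.07
slide [ 0.5  0.4 -0.8] rot [-0.0001  0.0019  0.0018]
[255.07642116 198.96539999]
[256.26246876 286.25121774]
```

View pics/3.png

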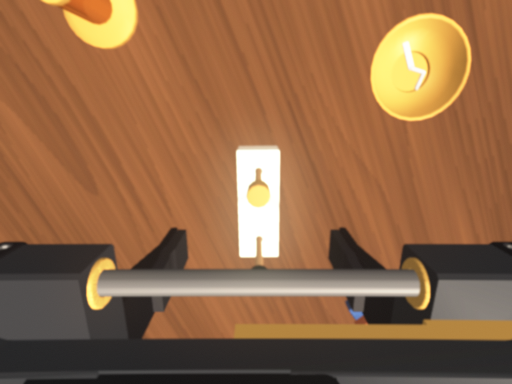

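The wrist view shows the gold knob's top at about (258,195) and the black knob hidden behind the bar at about (258,268). I'll measure from this view, then move down for a second wrist view.

```bash
cat > w.py <<'E'
from m import *
W=ctrl.get_image("wrist")
def knob(im,x,y,w,h):
    hsv=cv2.cvtColor(im["color"],cv2.COLOR_BGR2HSV)[y:y+h,x:x+w]
    m=cv2.inRange(hsv,(15,120,150),(32,255,255))
    m=cv2.morphologyEx(m,cv2.MORPH_OPEN,np.ones((9,9),np.uint8))
    c=max(cv2.findContours(m,0,cv2.CHAIN_APPROX_NONE)[0],key=cv2.contourArea)
    (u,v),r=cv2.minEnclosingCircle(c);return u+x,v+y,r,cv2.boundingRect(c)
E
python3 - <<'E'
from w import *
k=knob(W,238,170,44,45);print(k)
for z in(.131,.142):print(z,onz(W,*k[:2],z))
p,q=blob(A,145,174,26,24,br(165)),blob(B,236,105,18,17,br(120))
print(p[2],q[2]);np.save("r1.npy",np.array(ray(W,*k[:2])))
print(tri([ray(A,*p[:2]),ray(B,*q[:2]),ray(W,*k[:2])]))
E
```

```text
Traceback (most recent call last):
  File "w.py", line 7, in knob
    c=max(cv2.findContours(m,0,cv2.CHAIN_APPROX_NONE)[0],key=cv2.contourArea)
ValueError: max() iterable argument is empty
```

>>> send_rows --motion '[{"claw": 1, "slide": [20, 0, 10], "delta_rot": [0, 0, 0]}, {"claw": 1, "slide": [40, 0, 20], "delta_rot": [0, 0, 0]}, {"claw": 1, "slide": [40, 0, 20], "delta_rot": [0, 0, 0]}]'

```text
time: 2.75
position: [0.6005, -0.0949, 0.2218]
tool_rot: [-2.602, -1.752, 0.001]
ft_force: [-0.5, 0.4, -0.1]
grip_width: 1.005
grip_force: 0.0
```

```bash
python3 - <<'E'
from w import *
from g import go
T=np.linalg.inv(W["pose"]);p=T[:3,:3]@np.array([.585,-.142,.142])+T[:3,3];u,v=p[:2]/p[2]*W["fx"]+[W["cx"],W["cy"]];print(u,v)
x,y=int(u)-30,int(v)-30;k=knob(W,x,y,60,60);print(k)
for z in(.131,.142):print(z,onz(W,*k[:2],z))
r1=np.load("r1.npy");print(tri([tuple(r1),ray(W,*k[:2])]))
go(.585,-.142,.245,-23);cv2.imwrite("pics/wrist2.png",W["color"])
E
```

```text
259.17617162177515 260.2386386214064
(263.0, 255.0, 14.866168975830078, (24, 11, 20, 29))
0.131 [ 0.58778767 -0.14425204  0.131     ]
0.142 [ 0.5899124  -0.13856882  0.142     ]Traceback (most recent call last):
  File "<stdin>", line 6, in <module>
    fid = stack.enter_context(open(os.fspath(file), "rb"))
                              ~~~~^^^^^^^^^^^^^^^^^^^^^^^
FileNotFoundError: [Errno 2] No such file or directory: 'r1.npy'
```

```bash
python3 - <<'E'
import cv2,numpy as np
a=cv2.imread("pics/wrist1.png")[165:240,210:310];b=cv2.imread("pics/wrist2.png")[215:290,210:310]
z=lambda m:cv2.resize(m,(400,300),interpolation=cv2.INTER_NEAREST)
cv2.imwrite("pics/4.png",np.hstack([z(a),z(b)]))
h=cv2.cvtColor(a,cv2.COLOR_BGR2HSV);print(h[30,36:62:2].tolist())
h=cv2.cvtColor(b,cv2.COLOR_BGR2HSV);print(h[38,36:66:2].tolist())
E
```

```text
[ WARN:0@0.013] global loadsave.cpp:275 findDecoder imread_('pics/wrist2.png'): can't open/read file: check file path/integrity
Traceback (most recent call last):
TypeError: 'NoneType' object is not subscriptable
```

```bash
python3 - <<'E'
from h import *
import pickle
W=ctrl.get_image("wrist");cv2.imwrite("pics/wrist2.png",W["color"]);pickle.dump(W,open("w2.pkl","wb"))
a=cv2.imread("pics/wrist1.png")[165:240,210:310];b=W["color"][215:290,210:310]
z=lambda m:cv2.resize(m,(400,300),interpolation=cv2.INTER_NEAREST)
cv2.imwrite("pics/4.png",np.hstack([z(a),z(b)]))
h=cv2.cvtColor(a,cv2.COLOR_BGR2HSV);print(h[30,36:62:2].tolist())
h=cv2.cvtColor(b,cv2.COLOR_BGR2HSV);print(h[38,36:66:2].tolist())
E
```

```text
[[25, 34, 251], [24, 124, 254], [26, 121, 254], [26, 119, 255], [26, 118, 255], [26, 119, 255], [26, 117, 255], [26, 117, 255], [26, 115, 255], [27, 116, 255], [27, 114, 255], [27, 108, 255], [28, 24, 255]]
[[0, 0, 255], [0, 0, 255], [25, 31, 247], [22, 140, 251], [25, 130, 254], [26, 129, 254], [26, 126, 254], [26, 126, 254], [26, 125, 254], [26, 125, 255], [26, 123, 255], [26, 122, 255], [27, 121, 255], [27, 116, 255], [27, 44, 254]]
```

View pics/4.png

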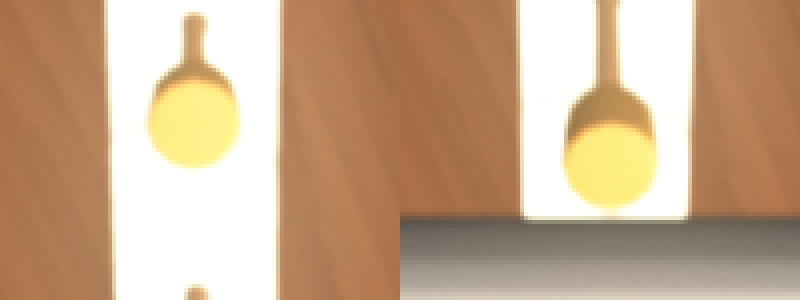

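The crops show the bright top disc of the knob at about (258.6,196) in the first view and (262.5,256.5) in the second. I'll go back to hover and take the matching view with its pose.

>>> send_rows --motion '[{"claw": 1, "slide": [-20, 0, 0], "delta_rot": [0, 0, 0]}, {"claw": 1, "slide": [-40, 0, 0], "delta_rot": [0, 0, 0]}, {"claw": 1, "slide": [-40, 0, 0], "delta_rot": [0, 0, 0]}, {"claw": 1, "slide": [-40, 0, 0], "delta_rot": [0, 0, 0]}]'

```text
time: 3.35
position: [0.5846, -0.14, 0.225]
tool_rot: [2.616, 1.74, 0.002]
ft_force: [0.6, 0.2, 0.3]
grip_width: 0.998
grip_force: 0.0
```

```bash
cat > w.py <<'E'
from h import *
import pickle
def top(im,x,y,w,h):
    m=cv2.inRange(cv2.cvtColor(im["color"],cv2.COLOR_BGR2HSV)[y:y+h,x:x+w],(20,75,244),(35,255,255))
    c=max(cv2.findContours(m,0,cv2.CHAIN_APPROX_NONE)[0],key=cv2.contourArea)
    (u,v),ax,_=cv2.fitEllipse(c);return u+x,v+y,np.round(ax,1)
E
python3 - <<'E'
from w import *
from g import go
W2=pickle.load(open("w2.pkl","rb"));W=ctrl.get_image("wrist");pickle.dump(W,open("w1.pkl","wb"))
k2=top(W2,240,235,45,34);k=top(W,235,165,50,70);print(k2,k)
x,e=tri([ray(W,*k[:2]),ray(W2,*k2[:2])]);print("tri",x,e)
for i,q in((W,k),(W2,k2)):print(onz(i,*q[:2],.142))
s=ctrl.get_state();Rm=R.from_rotvec(s["tool_rot"]).as_matrix()
for i in (W,): print("cam in tool",Rm.T@(i["pose"][:3,3]-s["position"]))
go(.585,-.142,.128,-23)
E
```

```text
(262.41864585876465, 255.8508415222168, array([19.7, 22.5])) (261.44381523132324, 209.21031951904297, array([21.6, 23.8]))
tri [ 0.58938887 -0.13956588  0.14480602] [np.float64(0.00011913842313890656), np.float64(0.00011913842313909162)]
[ 0.58892029 -0.14047757  0.142     ]
[ 0.58894759 -0.14106652  0.142     ]
cam in tool [ 0.08121929  0.00135699 -0.13992715]
t 3.4 pos [ 0.5849 -0.139   0.2248] F [0.7 1.4 0.1] grip 1.002 0.0 j7 -0.06
slide [-2.9  1.2 96.7] rot [ 0.0004 -0.0012  0.0064]
```

>>> send_rows --motion '[{"claw": 1, "slide": [0, 3, 25], "delta_rot": [0, 0, 0]}, {"claw": 1, "slide": [0, 3, 50], "delta_rot": [0, 0, 0]}, {"claw": 1, "slide": [0, 3, 75], "delta_rot": [0, 0, 0]}, {"claw": 1, "slide": [0, 3, 91], "delta_rot": [0, 0, 0]}, {"claw": 1, "slide": [0, 3, 91], "delta_rot": [0, 0, 0]}]'

```text
time: 3.9
position: [0.5861, -0.1393, 0.1311]
tool_rot: [-2.61, -1.742, 0.005]
ft_force: [-0.4, -0.8, 0.3]
grip_width: 1.002
grip_force: 0.0
```

```bash
python3 - <<'E'
from g import *
for i in range(4):go(.5875,-.141,.134,-23);ctrl.get_image("wrist")
E
```

```text
t 3.9 pos [ 0.5861 -0.1393  0.1311] F [-0.4 -0.8  0.3] grip 1.002 0.0 j7 -0.01
slide [-1.1  1.9 -3. ] rot [-0.0044  0.0011  0.0078]
t 3.95 pos [ 0.5871 -0.1399  0.1329] F [0.4 0.3 0.9] grip 0.997 0.0 j7 -0.01
slide [-0.9  0.7 -1.2] rot [-0.0017  0.0005  0.0074]
t 4.0 pos [ 0.5879 -0.1404  0.134 ] F [-0.2 -0.3 -0.7] grip 0.997 0.0 j7 -0.01
slide [-0.8 -0.1  0. ] rot [ 0.0005 -0.0001  0.0071]
t 4.05 pos [ 0.5883 -0.1407  0.1347] F [ 1.  -0.4  0.7] grip 1.0 0.0 j7 -0.01
slide [-0.6 -0.7  0.7] rot [ 0.0018 -0.0006  0.0068]
```

>>> send_rows --motion '[{"claw": -0.2}, {"claw": -0.4}, {"claw": -1}, {"claw": -1}, {"claw": -1}]' --grip_force 15

```text
invalid input
```

>>> send_rows --motion '[{"claw": -0.2, "slide": [0, 0, 0], "delta_rot": [0, 0, 0]}, {"claw": -0.4, "slide": [0, 0, 0], "delta_rot": [0, 0, 0]}, {"claw": -1, "slide": [0, 0, 0], "delta_rot": [0, 0, 0]}, {"claw": -1, "slide": [0, 0, 0], "delta_rot": [0, 0, 0]}, {"claw": -1, "slide": [0, 0, 0], "delta_rot": [0, 0, 0]}]' --grip_force 15

```text
time: 4.6
position: [0.5873, -0.1408, 0.1337]
tool_rot: [2.614, 1.742, 0.0]
ft_force: [0.6, 0.2, -0.6]
grip_width: 0.63
grip_force: 0.0
```

```bash
python3 g.py .5875 -.141 .26 -23
```

```text
t 4.6 pos [ 0.5873 -0.1408  0.1337] F [ 0.6  0.2 -0.6] grip 0.63 0.0 j7 -0.01
slide [  -0.2    0.2 -126.4] rot [ 0.0002 -0.0002  0.0064]
```

Still closing (22/87 ≈ 0.25 expected).

>>> send_rows --motion '[{"claw": -1, "slide": [0, 0, 0], "delta_rot": [0, 0, 0]}, {"claw": -1, "slide": [0, 0, 0], "delta_rot": [0, 0, 0]}, {"claw": -1, "slide": [0, 0, 0], "delta_rot": [0, 0, 0]}, {"claw": -1, "slide": [0, 0, 0], "delta_rot": [0, 0, 0]}, {"claw": -1, "slide": [0, 0, 0], "delta_rot": [0, 0, 0]}]'

```text
time: 5.1
position: [0.5873, -0.1408, 0.1336]
tool_rot: [-2.614, -1.742, -0.0]
ft_force: [-0.1, 0.0, 0.1]
grip_width: 0.243
grip_force: 15.0
```

>>> send_rows --motion '[{"claw": -1, "slide": [0, 0, 0], "delta_rot": [0, 0, 0]}, {"claw": -1, "slide": [0, 0, 0], "delta_rot": [0, 0, 0]}]'

```text
time: 5.3
position: [0.5873, -0.1408, 0.1335]
tool_rot: [-2.614, -1.742, -0.0]
ft_force: [-0.7, -1.0, 0.0]
grip_width: 0.244
grip_force: 15.0
```

>>> send_rows --motion '[{"claw": -1, "slide": [0, 0, -8], "delta_rot": [0, 0, 0]}, {"claw": -1, "slide": [0, 0, -20], "delta_rot": [0, 0, 0]}, {"claw": -1, "slide": [0, 0, -35], "delta_rot": [0, 0, 0]}, {"claw": -1, "slide": [0, 0, -55], "delta_rot": [0, 0, 0]}, {"claw": -1, "slide": [0, 0, -75], "delta_rot": [0, 0, 0]}]'

```text
time: 5.8
position: [0.5875, -0.141, 0.2107]
tool_rot: [2.614, 1.742, 0.002]
ft_force: [-0.0, -0.4, 0.3]
grip_width: 0.245
grip_force: 15.0
```

>>> send_rows --motion '[{"claw": -1, "slide": [0, 0, -20], "delta_rot": [0, 0, 0]}, {"claw": -1, "slide": [0, 0, -40], "delta_rot": [0, 0, 0]}, {"claw": -1, "slide": [0, 0, -55], "delta_rot": [0, 0, 0]}, {"claw": -1, "slide": [0, 0, -55], "delta_rot": [0, 0, 0]}]'

```text
time: 6.2
position: [0.5886, -0.1414, 0.2669]
tool_rot: [2.612, 1.74, 0.007]
ft_force: [0.2, -0.2, -0.3]
grip_width: 0.245
grip_force: 15.0
```

```bash
python3 - <<'E'
from h import *
import pickle
from g import go
W=ctrl.get_image("wrist");A=ctrl.get_image("scene");B=ctrl.get_image("side")
pickle.dump((A,B,W),open("lift.pkl","wb"))
f=lambda m:cv2.resize(m,(400,300))
z=lambda m,x,y:cv2.resize(m[y:y+150,x:x+200],(400,300))
cv2.imwrite("pics/5.png",np.vstack([np.hstack([f(A["color"]),f(W["color"])]),np.hstack([z(A["color"],70,80),z(B["color"],150,30)])]))
go(.4937,.0916,.264,-23)
E
```

```text
t 6.35 pos [ 0.5869 -0.1406  0.2629] F [ 0.3 -0.6 -0.2] grip 0.242 15.0 j7 -0.07
slide [ 178.4 -175.4   -1. ] rot [-0.001   0.0001  0.0065]
```

View pics/5.png

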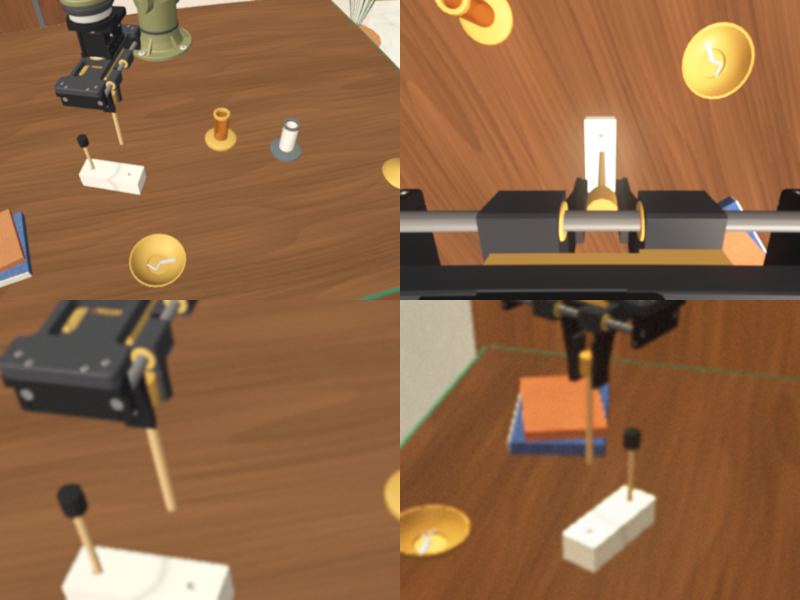

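The reed hangs from the gripper. Its foot is at about (155.5,185) in the scene view and (245,111) in the side view, and the black reed is undisturbed. I'll carry it over the amber tube.

```bash
python3 - <<'E'
from h import *
import pickle
A,B,W=pickle.load(open("lift.pkl","rb"))
print(tri([ray(A,155.5,184.7),ray(B,245,111)]))
E
```

```text
(array([ 0.58538598, -0.14254475,  0.13824461]), [np.float64(0.0010746755140349131), np.float64(0.0010746755140347683)])
```

>>> send_rows --motion '[{"claw": -1, "slide": [26, -26, 0], "delta_rot": [0, 0, 0]}, {"claw": -1, "slide": [52, -52, 0], "delta_rot": [0, 0, 0]}, {"claw": -1, "slide": [78, -78, 0], "delta_rot": [0, 0, 0]}, {"claw": -1, "slide": [104, -104, 0], "delta_rot": [0, 0, 0]}, {"claw": -1, "slide": [130, -128, 0], "delta_rot": [0, 0, 0]}]'

```text
time: 6.85
position: [0.5176, 0.0299, 0.2623]
tool_rot: [-2.613, -1.742, 0.003]
ft_force: [0.9, -0.2, 0.2]
grip_width: 0.247
grip_force: 15.0
```

>>> send_rows --motion '[{"claw": -1, "slide": [20, -20, 0], "delta_rot": [0, 0, 0]}, {"claw": -1, "slide": [38, -38, 0], "delta_rot": [0, 0, 0]}, {"claw": -1, "slide": [48, -47, 0], "delta_rot": [0, 0, 0]}, {"claw": -1, "slide": [48, -47, 0], "delta_rot": [0, 0, 0]}, {"claw": -1, "slide": [48, -47, 0], "delta_rot": [0, 0, 0]}]'

```text
time: 7.35
position: [0.4945, 0.0896, 0.2632]
tool_rot: [2.614, 1.741, -0.001]
ft_force: [1.0, 0.1, 0.1]
grip_width: 0.241
grip_force: 15.0
```

```bash
python3 - <<'E'
from h import *
import pickle
from g import go
A=ctrl.get_image("scene");B=ctrl.get_image("side");W=ctrl.get_image("wrist")
pickle.dump((A,B,W),open("over.pkl","wb"))
z=lambda m,x,y:cv2.resize(m[y:y+100,x:x+100],(400,400),interpolation=cv2.INTER_NEAREST)
cv2.imwrite("pics/6.png",np.hstack([z(A["color"],230,65),z(B["color"],210,120)]))
go(.4937,.0916,.264,-23)
E
```

```text
t 7.5 pos [0.4948 0.0891 0.2634] F [ 0.2  0.5 -0.2] grip 0.244 15.0 j7 -0.63
slide [ 1.8 -2.  -0.6] rot [0.0003 0.0005 0.0037]
```

View pics/6.png

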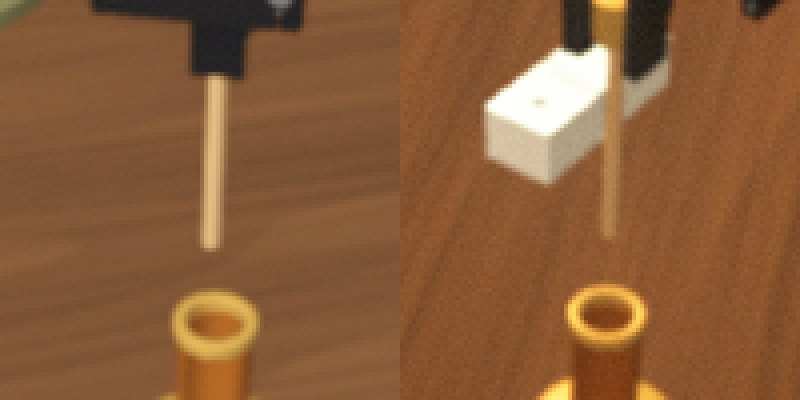

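Scene view: the reed's foot is at (282.5,126.7) and the centre of the rim opening at (284,145.5). Side view: foot (262.2,179.2), rim centre (261.9,198.2).

```bash
python3 - <<'E'
from h import *
import pickle
A,B,W=pickle.load(open("over.pkl","rb"))
t,e=tri([ray(A,282.5,126.3),ray(B,262.2,178.8)]);r,e2=tri([ray(A,284,145.5),ray(B,261.9,198.2)])
print(t,e,r,e2)
for im,p,q in((A,(282.5,126.3),(284,145.5)),(B,(262.2,178.8),(261.9,198.2))): print(onz(im,*q,.092)-onz(im,*p,t[2]))
s=ctrl.get_state();d=r-t;print(R.from_rotvec(s["tool_rot"]).inv().apply(d)*1000, s["position"])
E
```

```text
[0.49328068 0.08904525 0.13817188] [np.float64(0.0007586201119691004), np.float64(0.0007586201119691134)] [0.4922054  0.0931856  0.09035515] [np.float64(0.0014038793585545183), np.float64(0.0014038793585545012)]
[ 0.00131629  0.00396599 -0.04617188]
[-0.00177301  0.00518222 -0.04617188]
[ 3.42672053 -2.60720966 47.81421698] [0.49476521 0.08913548 0.26344771]
```

>>> send_rows --motion '[{"claw": -1, "slide": [3, -2, 0], "delta_rot": [0, 0, 0]}, {"claw": -1, "slide": [3, -2, 12], "delta_rot": [0, 0, 0]}, {"claw": -1, "slide": [3, -2, 24], "delta_rot": [0, 0, 0]}, {"claw": -1, "slide": [3, -2, 36], "delta_rot": [0, 0, 0]}, {"claw": -1, "slide": [3, -2, 36], "delta_rot": [0, 0, 0]}]'

```text
time: 8.0
position: [0.4921, 0.094, 0.2249]
tool_rot: [-2.613, -1.742, 0.007]
ft_force: [-0.6, 0.6, 0.5]
grip_width: 0.241
grip_force: 15.0
```

```bash
python3 - <<'E'
from h import *
from g import go
A=ctrl.get_image("scene");B=ctrl.get_image("side")
z=lambda m,x,y:cv2.resize(m[y:y+60,x:x+60],(400,400),interpolation=cv2.INTER_NEAREST)
cv2.imwrite("pics/7.png",np.hstack([z(A["color"],255,110),z(B["color"],230,160)]))
go(.494,.093,.137,-23)
E
```

```text
t 8.1 pos [0.4933 0.0942 0.227 ] F [0.4 0.1 0.1] grip 0.245 15.0 j7 -0.63
slide [-0.8  1.1 89.9] rot [-0.0007  0.0009  0.0063]
```

View pics/7.png

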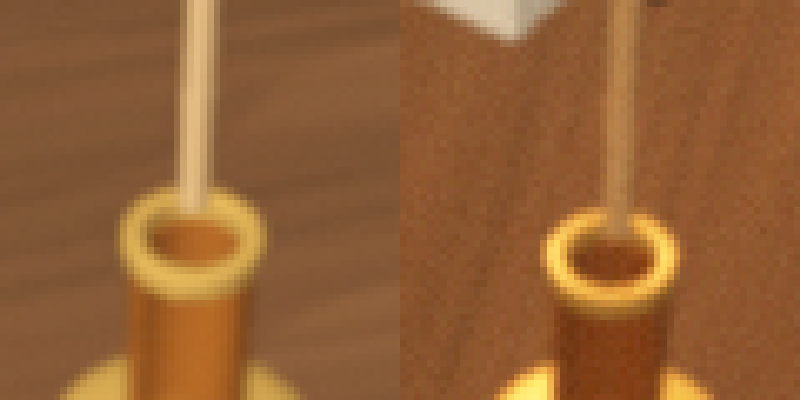

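The foot is just above the opening and centred to within 2 mm in both views: scene (194,212) against opening centre (193,242), side (619,238) against (612,257). It can go down.

>>> send_rows --motion '[{"claw": -1, "slide": [0, 0, 12], "delta_rot": [0, 0, 0]}, {"claw": -1, "slide": [0, 0, 24], "delta_rot": [0, 0, 0]}, {"claw": -1, "slide": [0, 0, 36], "delta_rot": [0, 0, 0]}, {"claw": -1, "slide": [0, 0, 48], "delta_rot": [0, 0, 0]}, {"claw": -1, "slide": [0, 0, 48], "delta_rot": [0, 0, 0]}]'

```text
time: 8.6
position: [0.4922, 0.094, 0.1772]
tool_rot: [-2.614, -1.742, 0.006]
ft_force: [-0.7, -0.4, 0.2]
grip_width: 0.245
grip_force: 15.0
```

>>> send_rows --motion '[{"claw": -1, "slide": [0, 0, 10], "delta_rot": [0, 0, 0]}, {"claw": -1, "slide": [0, 0, 20], "delta_rot": [0, 0, 0]}, {"claw": -1, "slide": [0, 0, 28], "delta_rot": [0, 0, 0]}, {"claw": -1, "slide": [0, 0, 34], "delta_rot": [0, 0, 0]}, {"claw": -1, "slide": [0, 0, 34], "delta_rot": [0, 0, 0]}]'

```text
time: 9.1
position: [0.493, 0.0942, 0.1445]
tool_rot: [-2.614, -1.742, 0.003]
ft_force: [0.7, -0.8, 0.2]
grip_width: 0.244
grip_force: 15.0
```

>>> send_rows --motion '[{"claw": -1, "slide": [0, 0, 1], "delta_rot": [0, 0, 0]}, {"claw": -1, "slide": [0, 0, 2], "delta_rot": [0, 0, 0]}, {"claw": -1, "slide": [0, 0, 3], "delta_rot": [0, 0, 0]}, {"claw": -1, "slide": [0, 0, 3], "delta_rot": [0, 0, 0]}, {"claw": -1, "slide": [0, 0, 3], "delta_rot": [0, 0, 0]}]'

```text
time: 9.6
position: [0.4937, 0.0944, 0.1427]
tool_rot: [2.614, 1.742, 0.001]
ft_force: [0.7, 0.2, 0.3]
grip_width: 0.246
grip_force: 15.0
```

>>> send_rows --motion '[{"claw": -1, "slide": [0, 0, 1], "delta_rot": [0, 0, 0]}, {"claw": -1, "slide": [0, 0, 2], "delta_rot": [0, 0, 0]}, {"claw": -1, "slide": [0, 0, 3], "delta_rot": [0, 0, 0]}, {"claw": -1, "slide": [0, 0, 3], "delta_rot": [0, 0, 0]}, {"claw": -1, "slide": [0, 0, 3], "delta_rot": [0, 0, 0]}]'

```text
time: 10.1
position: [0.4936, 0.0944, 0.1395]
tool_rot: [2.614, 1.742, -0.0]
ft_force: [0.3, 0.1, -0.6]
grip_width: 0.242
grip_force: 15.0
```

>>> send_rows --motion '[{"claw": -1, "slide": [0, 0, 1], "delta_rot": [0, 0, 0]}, {"claw": -1, "slide": [0, 0, 1], "delta_rot": [0, 0, 0]}, {"claw": -1, "slide": [0, 0, 1], "delta_rot": [0, 0, 0]}]'

```text
time: 10.4
position: [0.4936, 0.0944, 0.1385]
tool_rot: [-2.614, -1.742, -0.0]
ft_force: [1.0, 0.1, -0.4]
grip_width: 0.245
grip_force: 15.0
```

>>> send_rows --motion '[{"claw": -1, "slide": [0, 0, 1], "delta_rot": [0, 0, 0]}, {"claw": -1, "slide": [0, 0, 1], "delta_rot": [0, 0, 0]}, {"claw": -1, "slide": [0, 0, 1], "delta_rot": [0, 0, 0]}]'

```text
time: 10.7
position: [0.4936, 0.0944, 0.1375]
tool_rot: [-2.614, -1.742, 0.0]
ft_force: [1.0, 0.1, -0.7]
grip_width: 0.247
grip_force: 15.0
```

>>> send_rows --motion '[{"claw": -1, "slide": [0, 0, 1], "delta_rot": [0, 0, 0]}, {"claw": -1, "slide": [0, 0, 1], "delta_rot": [0, 0, 0]}, {"claw": -1, "slide": [0, 0, 1], "delta_rot": [0, 0, 0]}]'

```text
time: 11.0
position: [0.4936, 0.0944, 0.1365]
tool_rot: [-2.614, -1.742, -0.0]
ft_force: [-0.2, -0.2, -0.7]
grip_width: 0.245
grip_force: 15.0
```

>>> send_rows --motion '[{"claw": -1, "slide": [0, 0, 0.7], "delta_rot": [0, 0, 0]}, {"claw": -1, "slide": [0, 0, 0.7], "delta_rot": [0, 0, 0]}, {"claw": -1, "slide": [0, 0, 0.7], "delta_rot": [0, 0, 0]}]'

```text
time: 11.3
position: [0.4935, 0.0944, 0.1358]
tool_rot: [-2.614, -1.742, 0.0]
ft_force: [-0.3, 0.3, -0.0]
grip_width: 0.245
grip_force: 15.0
```

```bash
python3 - <<'E'
from g import *
f=[]
for i in range(8):ctrl.get_image("side");s=ctrl.get_state();f.append(s["ft_force"])
print(np.mean(f,0),s["position"])
E
```

```text
[ 0.07414316 -0.09854201 -0.06355111] [0.49361657 0.09442542 0.13591214]
```

>>> send_rows --motion '[{"claw": -1, "slide": [0, 0, 0.5], "delta_rot": [0, 0, 0]}, {"claw": -1, "slide": [0, 0, 0.5], "delta_rot": [0, 0, 0]}, {"claw": -1, "slide": [0, 0, 0.5], "delta_rot": [0, 0, 0]}]'

```text
time: 12.0
position: [0.4937, 0.0944, 0.1354]
tool_rot: [2.614, 1.742, 0.0]
ft_force: [0.5, -0.3, 0.2]
grip_width: 0.246
grip_force: 15.0
```

>>> send_rows --motion '[{"claw": -1, "slide": [0, 0, 0.5], "delta_rot": [0, 0, 0]}, {"claw": -1, "slide": [0, 0, 0.5], "delta_rot": [0, 0, 0]}, {"claw": -1, "slide": [0, 0, 0.5], "delta_rot": [0, 0, 0]}]'

```text
time: 12.3
position: [0.494, 0.0945, 0.1354]
tool_rot: [2.614, 1.742, 0.002]
ft_force: [0.1, 0.6, 3.7]
grip_width: 0.247
grip_force: 15.0
```

```bash
python3 - <<'E'
from g import *
f=[]
for i in range(6):ctrl.get_image("side");s=ctrl.get_state();f.append(s["ft_force"])
print(np.mean(f,0),s["position"])
E
```

```text
[-0.08286307 -0.05064316  5.36196778] [0.49398199 0.09454472 0.13536525]
```

Contact: 5 N upward, with the TCP at 0.1354, 1.9 mm above its height at the grasp. That puts the foot at z ≈ 0.012, the tube's bottom. Releasing.

>>> send_rows --motion '[{"claw": -0.4, "slide": [0, 0, 0], "delta_rot": [0, 0, 0]}, {"claw": -0.3, "slide": [0, 0, 0], "delta_rot": [0, 0, 0]}, {"claw": -0.2, "slide": [0, 0, 0], "delta_rot": [0, 0, 0]}, {"claw": 0, "slide": [0, 0, 0], "delta_rot": [0, 0, 0]}, {"claw": 0.5, "slide": [0, 0, 0], "delta_rot": [0, 0, 0]}]'

```text
time: 13.1
position: [0.4934, 0.0943, 0.1346]
tool_rot: [-2.614, -1.742, 0.001]
ft_force: [0.5, -0.4, 0.3]
grip_width: 0.5
grip_force: 0.0
```

>>> send_rows --motion '[{"claw": 1, "slide": [0, 0, 0], "delta_rot": [0, 0, 0]}, {"claw": 1, "slide": [0, 0, 0], "delta_rot": [0, 0, 0]}, {"claw": 1, "slide": [0, 0, 0], "delta_rot": [0, 0, 0]}, {"claw": 1, "slide": [0, 0, 0], "delta_rot": [0, 0, 0]}, {"claw": 1, "slide": [0, 0, 0], "delta_rot": [0, 0, 0]}]'

```text
time: 13.6
position: [0.4936, 0.0944, 0.1349]
tool_rot: [2.614, 1.742, 0.0]
ft_force: [0.3, 0.2, -0.9]
grip_width: 0.939
grip_force: 0.0
```

>>> send_rows --motion '[{"claw": 1, "slide": [0, 0, 0], "delta_rot": [0, 0, 0]}, {"claw": 1, "slide": [0, 0, 0], "delta_rot": [0, 0, 0]}, {"claw": 1, "slide": [0, 0, 0], "delta_rot": [0, 0, 0]}, {"claw": 1, "slide": [0, 0, 0], "delta_rot": [0, 0, 0]}]'

```text
time: 14.0
position: [0.4936, 0.0944, 0.1349]
tool_rot: [-2.614, -1.742, -0.0]
ft_force: [-0.3, 0.0, 0.3]
grip_width: 0.998
grip_force: 0.0
```

```bash
python3 - <<'E'
from h import *
from g import go
A=ctrl.get_image("scene");B=ctrl.get_image("side")
z=lambda m,x,y:cv2.resize(m[y:y+100,x:x+100],(400,400),interpolation=cv2.INTER_NEAREST)
cv2.imwrite("pics/8.png",np.hstack([z(A["color"],230,80),z(B["color"],210,140)]))
go(.494,.093,.137,-23)
E
```

```text
t 14.1 pos [0.4936 0.0944 0.1349] F [ 0.1 -0.4  0.5] grip 1.003 0.0 j7 -0.59
slide [-1.2  0.9 -2.2] rot [ 0.     -0.0001  0.0064]
```

View pics/8.png

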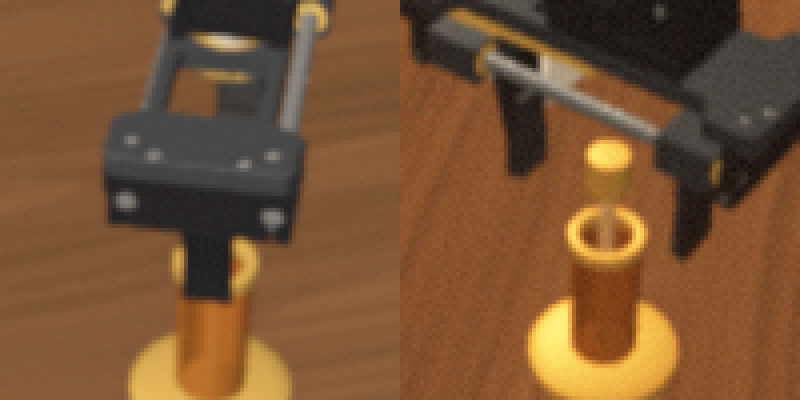

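The side view shows the reed standing in the tube, with its knob at about (608,165), and the fingers well clear on both sides. Retreating straight up.

>>> send_rows --motion '[{"claw": 1, "slide": [0, 0, -15], "delta_rot": [0, 0, 0]}, {"claw": 1, "slide": [0, 0, -40], "delta_rot": [0, 0, 0]}, {"claw": 1, "slide": [0, 0, -70], "delta_rot": [0, 0, 0]}, {"claw": 1, "slide": [0, 0, -100], "delta_rot": [0, 0, 0]}, {"claw": 1, "slide": [0, 0, -120], "delta_rot": [0, 0, 0]}]'

```text
time: 14.6
position: [0.4942, 0.0945, 0.2571]
tool_rot: [2.614, 1.742, 0.004]
ft_force: [0.9, 0.8, -0.0]
grip_width: 1.001
grip_force: 0.0
```

>>> send_rows --motion '[{"claw": 1, "slide": [-20, 0, -20], "delta_rot": [0, 0, 0]}, {"claw": 1, "slide": [-45, 0, -20], "delta_rot": [0, 0, 0]}, {"claw": 1, "slide": [-70, 0, -20], "delta_rot": [0, 0, 0]}, {"claw": 1, "slide": [-90, 0, -20], "delta_rot": [0, 0, 0]}, {"claw": 1, "slide": [-90, 0, -20], "delta_rot": [0, 0, 0]}]'

```text
time: 15.1
position: [0.4583, 0.0085, 0.2751]
tool_rot: [-2.618, -1.737, -0.001]
ft_force: [0.1, -0.4, 0.1]
grip_width: 1.001
grip_force: 0.0
```

```bash
python3 - <<'E'
from h import *
from g import go
A=ctrl.get_image("scene");B=ctrl.get_image("side")
z=lambda m,x,y:cv2.resize(m[y:y+100,x:x+100],(400,400),interpolation=cv2.INTER_NEAREST)
cv2.imwrite("pics/9.png",np.hstack([z(A["color"],230,105),z(B["color"],210,145)]))
go(.494,.093,.137,-23)
E
```

```text
t 15.2 pos [0.459  0.0117 0.2749] F [-0.1  0.9 -0.1] grip 0.998 0.0 j7 -0.55
slide [ 88.3   0.9 138. ] rot [ 0.0001 -0.0013  0.0061]
```

View pics/9.png

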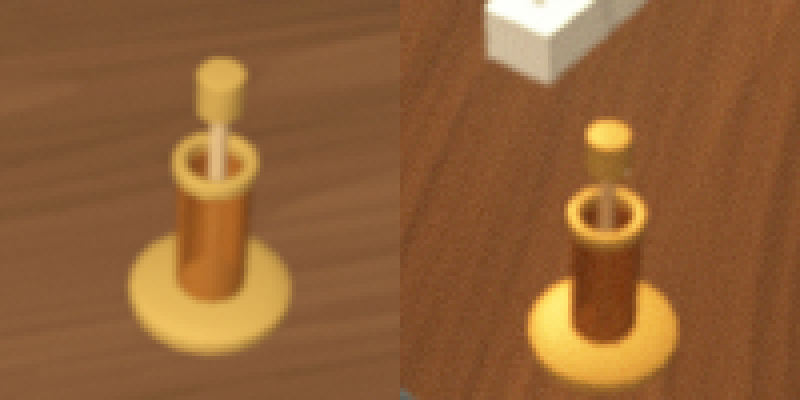

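The reed stands upright in the amber tube, with its knob at (221,90) in the scene crop and (608,150) in the side crop. The tube has not moved. Handing in.

```bash
python3 -c "
from bench import ctrl
print(ctrl.close_job())"
```

```text
the job is handed in; nothing more can be done
None
```

The brass-topped reed now stands in the amber tube; I let go only after its foot touched the bottom (about 5 N), the amber tube did not visibly move, and the job was handed in at about 15 s.

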